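# Find the stop-pin hole of a bending jig by feel

### The job

Take the square-headed stop pin out of the wooden rack and set its tip gently on the jig's steel plate, beside the fence and close to either end block. Without lifting it off the plate again, and never pushing hard, slide the tip along the fence until it drops into the blind hole, push it fully home and let go so that it stands there on its own. Leave the other pins and everything else on the bench where they are.

Things in the scene. Friction and masses are not known exactly. Their poses are not given: they have to be found in the camera images.
- pin_square: The stop pin to use: plain steel, about 105 g, round shank 12 mm in diameter, 34 mm long, tip edge chamfered 1 mm; square head 20 x 20 mm, 24 mm tall (58 mm in all). Origin: centre of the tip's end face; z up the pin, x and y square to the head's sides. Starts upright in one of the rack's three holes, which one varies, turned up to 0.25 rad from square with the rack.
- pin_head (a point): Centre of the square head of that pin, 46 mm above its tip: the place to grip.
- rack: Fixed wooden pin rack, 165 (x) x 45 (y) x 30 mm tall. Origin: centre of its underside. Three blind holes 14 mm wide, 20 mm deep along its x at -55, 0 and +55 mm, each holding a pin upright: the tips stand 10 mm above the rack's underside, the heads begin 14 mm above its top.
- jig: Bending jig fixed to the bench: aluminium frame 204 (x) x 85 mm (y) round a bare steel plate whose top is 24 mm above the bench. Origin: on the bench, halfway along the jig, straight below the hole line (y = 0, x along the fence); z up. The force between pin and jig must stay below 40 N. Pin fully home: tip 10 mm above the bench, head's underside 20 mm above the plate.
- plate (a point): Point on the plate's top, halfway along, on the hole line; axes as the jig's. The plate is bare for x -55 to +55 and y -55 to +7 mm. It has one unmarked blind hole 13.6 mm wide, 1 mm chamfer, 14 mm deep, centred on y = 0. Its place along x is not measured: anywhere from -22 to +22 mm, different each time as the plate is set lengthwise. The plate is locked and rigid.
- fence (a point): Point on the face of the straight fence along the plate's whole +y side, at plate height, halfway along: face at y = +7 mm, 7 mm above the plate. A shank sliding on the fence has its axis 1 mm off the hole line, so it catches the hole's rim and drops in, perhaps after easing 1 mm off the fence. The -y side is open.
- end_a (a point): Where the hole line meets the end block at x = -55 mm, at plate height. The two end blocks cover the plate's ends from 55 to 102 mm and rise 7 mm above the plate, with bolt heads 4 mm more at 86 mm.
- end_b (a point): Where the hole line meets the other end block, at x = +55 mm, at plate height.
- pin_round: Another steel pin in the rack, not to be used: same shank, round head 24 mm in diameter and 18 mm tall. Origin at its tip, z up.
- pin_bar: Another steel pin in the rack, not to be used: same shank, crossbar head 38 x 12 mm, in all 56 mm tall. Origin at its tip, z up.
- hex_block: Loose hexagonal steel block, 60 mm across flats, 40 mm tall. Origin: centre of its underside. Leave alone.
- screwdriver: Loose screwdriver with a red handle lying on the bench near the robot's base. Origin under its middle. Leave alone.
- jar: Small amber jar, 52 mm wide, 60 mm tall. Origin: centre of its underside. Leave alone.
- hammer: Hammer with a wooden handle, lying on the bench to the left. Leave alone.
- bottle: Clear closed bottle, 66 mm wide, 210 mm tall, standing at the far left. Origin: centre of its underside. Leave alone.
- saw: Coping saw with a dark steel frame lying flat at the far side. Origin on the blade line at the handle's end of the frame. Leave alone.
Not all that is in view belongs to the job. Of the things that look like the jig, take the one that is farthest to the robot's right at the start. Leave any purple look-alike of the rack alone.

How it is judged (in metres and radians):
On the way, in this order (a step that is already met when the one before it is completed fails the run):
1. the square-headed pin is out of the rack (tip more than 10 mm above the rack's top) (z of pin_square in the frame of rack above 0.04 m), for 0.1 s.
2. its tip rests on the plate close to an end block (within 25 mm of it, and within 20 mm of the fence) (z of pin_square in the frame of jig between 0.0215 and 0.026 m and (x of pin_square in the frame of jig below -0.03 m or x of pin_square in the frame of jig above 0.03 m) and x of pin_square in the frame of jig between -0.055 and 0.055 m and y of pin_square in the frame of jig between -0.013 and 0.007 m and contact force between pin_square and jig above 0.3 N), for 0.1 s.
At the end, for the whole second after the job is handed in: The square-headed pin stands in the plate's blind hole, bottomed to within 2.5 mm, upright within 0.1 rad, at rest (z of pin_square in the frame of jig between 0.007 and 0.0125 m and x of pin_square in the frame of jig between -0.026 and 0.026 m and y of pin_square in the frame of jig between -0.003 and 0.003 m and angle between the z axis of pin_square and the z axis of jig, either way round below 0.1 rad and angle between pin_square's own z axis and vertical below 0.1 rad and linear speed of pin_square below 0.02 m/s); the robot touches nothing.
It fails at once if the pin is pushed against the jig with more than 40 N (contact force between pin_square and jig above 40 N).
It fails at once if the pin's tip is carried low over the middle of the plate (7 to 26 mm above it, more than 30 mm from both end blocks) instead of being slid (z of pin_square in the frame of jig between 0.031 and 0.05 m and x of pin_square in the frame of jig between -0.025 and 0.025 m and y of pin_square in the frame of jig between -0.013 and 0.007 m).
It fails at once if another pin in the rack is disturbed (moved more than 15 mm) (distance of any of pin_round, pin_bar from where it was at the start of the episode above 0.015 m).
It fails at once if something else on the bench is disturbed (moved more than 30 mm) (distance of any of hex_block, screwdriver, jar, hammer, bottle, saw from where it was at the start of the episode above 0.03 m).
It also fails if it takes over 64 s, if anything falls off the work surface, if the arm or the gripper's body presses on something with over 40 N, if the wrist force passes 120 N, or if a joint passes its speed limit or range.

### The arm

A 7-joint arm with a two-finger parallel gripper is mounted at the origin on the work surface. World frame = base frame: x ahead of the robot, y to its left, z up, the work surface at z = 0. Lengths are in m, angles in degrees, forces in N, time in s.
With the tool pointing down it reaches from about 0.425 to 0.875 m from the base axis. Payload 8.4 kg.
Tool frame: the origin (TCP) lies between the finger pads; the fingertips stand 11 mm ahead of it and the grasp point (between the pads) lies 8 mm behind it; z points along the fingers, y is the line along which they close (so a half turn about z gives the same grasp; the last joint's range is limited). The gripper opens to 87 mm and grips with 3 to 60 N. Pads are 19 mm wide; open, the fingers measure 117 mm over their backs; the gripper's body (75 mm by 190 mm) begins 51 mm behind the grasp point.
Start: joints at [-71.86, 19.091, 2.286, 83.961, -0.768, 76.965, -3.352], TCP at [0.263, 0.595, 0.234] pointing down, gripper open.
Joint ranges: [-147.57, 147.57], [-21.85, 119.76], [-74.77, 79.35], [14.55, 137.4], [-85.83, 265.84], [4.83, 119.75], [-152.11, 152.11]. Speed limits (degrees/s): [127.2, 127.2, 159.86, 159.86, 180, 180, 180].

### API

Orientations are given as a 3x3 rotation matrix whose columns are the frame's x, y, z axes.
In Python, from bench import ctrl, optics gives the robot as it stands.
- The arm moves only by the tool step_arm, never from a script. Its argument "motion" is text: rows parted by semicolons, each of 7 numbers parted by spaces: the shift along the tool's x, y, z in cm, then the turn, a rotation vector about the tool's x, y, z in rad, then the opening, from 0 (shut) to 1 (fully open). In form: tx ty tz rx ry rz jaw; .... A call has 1 to 5 rows; each row is the pose to reach, as a shift and turn from the pose commanded when the call began, along the tool's axes at that moment; what a row does not reach only later rows make up. A row lasts 1/12 s, in which the tool goes at most 41.7 mm and 7.16 degrees, less where a joint would pass 70% of its speed; a pose out of reach is approached as far as the arm can. A call with a gripper value outside its range is refused whole. The fingers move at their own pace and stop on an object; "squeeze" is the grip in N (left out, the last holds). Time passes only in rows, so rows that repeat a pose let the fingers close. It gives the time, the measured TCP pose, the force, the opening and the grip force at its end, in the units of the state.
- ctrl.sense(): the state, without advancing time (a new reading comes with each control period).
- optics.snapshot(name): name is "scene" or "side" or "wrist"; returns a dict with "frame" (400x640x3 uint8, red, green, blue), "z_map" (400x640 float32, m along the optical axis (not along the pixel's ray), 0 where there is no reading), "vertical_fov" (degrees; the focal length in pixels is half the picture's height over the tangent of half this angle, whatever the lens; pixels are square), "cx", "cy" (the principal point, pixels), "R" (3x3) and "t" (3): a world point X has camera coordinates R X + t. Camera axes: x right, y down, z forward; pixel columns grow to the right and rows downward; lengths in m; the calibration is good to about 2 mm. A picture is of the moment at which its call begins.
- ctrl.sign_off(): hands the job in; it is judged then, once.
The state is a dict: "t": time; "qpos": joint angles; "joint_velocities": joint speeds; "effort": joint torques, N m; "ee_pos": TCP position; "ee_rot": TCP orientation; "wrist_force": force on the tool from outside, world axes, zero at the start; "torque": the same for the moment, N m; "width": finger opening in m; "grip_force": force on a finger pad.
Only numpy, scipy, OpenCV 4.12 (cv2) and the standard library are available. Lean on these libraries where they do the work, as an engineer would, in place of code of your own. Each camera call takes 0.05 s, during which the arm holds its last target. There are 200 camera calls.

## Working session

There is one attempt and no reset: what is moved stays moved. The work goes in short steps, Python scripts to look and compute and a tool call to move; the robot and the scene stay as the last step left them, time stands still between calls to the robot, and variables do not carry over. Pictures are saved under pics/ and viewed, at most 10 in all, crops included, and the job is handed in when it is done.

Besides the shell and the picture viewer there is one more tool, called after "Request:" as a command line: name --argument value ..., lists and objects as JSON in quotes. step_arm: Moves the arm, as the interface text tells. Its arguments: {"type":"object","properties":{"motion":{"type":"string"},"squeeze":{"type":"number"}},"required":["motion"]}

```bash
ls; mkdir -p pics; cat > h.py <<'E'
import numpy as np, cv2, pickle
from bench import ctrl, optics
def snap(n,f=None):
    s=optics.snapshot(n); pickle.dump(s,open(f'/tmp/{f or n}.pkl','wb')); return s
def load(n): return pickle.load(open(f'/tmp/{n}.pkl','rb'))
def foc(s): return s['frame'].shape[0]/2/np.tan(np.radians(s['vertical_fov'])/2)
def ray(s,u,v):
    f=foc(s); d=np.array([(u-s['cx'])/f,(v-s['cy'])/f,1.]); R=np.array(s['R']); return -R.T@s['t'], R.T@d
def onz(s,u,v,z):
    c,d=ray(s,u,v); return c+d*(z-c[2])/d[2]
def proj(s,X):
    p=np.array(s['R'])@np.array(X)+s['t']; f=foc(s); return f*p[0]/p[2]+s['cx'],f*p[1]/p[2]+s['cy']
def cloud(s):
    f=foc(s); v,u=np.mgrid[:400,:640]; z=s['z_map']
    P=np.stack([(u-s['cx'])/f*z,(v-s['cy'])/f*z,z],-1); return (P-s['t'])@np.array(s['R'])
def save(im,n,k=1): cv2.imwrite(f'pics/{n}.png',cv2.cvtColor(cv2.resize(im,None,fx=k,fy=k,interpolation=cv2.INTER_CUBIC),cv2.COLOR_RGB2BGR))
E
python3 - <<'E'
from h import *
for n in ('scene','side','wrist'):
    s=snap(n); save(s['frame'],n); print(n,s['vertical_fov'],s['cx'],s['cy'],-np.array(s['R']).T@s['t'],np.array(s['R'])[2])
a=np.vstack([load('scene')['frame'],load('side')['frame']]); save(a,'both',0.75)
st=ctrl.sense(); print(st)
E
```

```text
pics
scene 48.74807413990099 325.833818823596 188.81694960046966 [ 1.69108146 -0.39120491  0.89907106] [-0.79012162  0.27491985 -0.54783839]
side 57.555787716774994 324.61366425758087 202.91200707253387 [ 0.50614376 -0.79161547  0.53974807] [-0.01332713  0.86003007 -0.51006927]
wrist 65.27307512558954 321.0074834752703 199.0795352525864 [0.19288846 0.62509706 0.38276789] [ 0.2546886  -0.11433462 -0.96024024]
{'t': 0.15, 'qpos': array([-71.85837226,  19.12261479,   2.28530813,  83.9979394 ,
        -0.76705118,  76.96673475,  -3.35363946]), 'joint_velocities': array([ 0.13529462, -0.1191055 , -0.09618122, -0.07456781, -0.0036476 ,
        0.03501923, -0.02663227]), 'effort': array([ 2.02440860e-03, -6.56836939e+01,  1.33639812e+00, -4.04108799e+01,
       -5.96494367e-02,  4.18091356e-02,  1.28824054e-04]), 'ee_pos': array([0.26245667, 0.59427561, 0.23287466]), 'ee_rot': array([[-9.14758651e-01,  4.04000540e-01, -4.17005453e-04],
       [ 4.04000743e-01,  9.14757887e-01, -1.18651153e-03],
       [-9.78922704e-05, -1.25384220e-03, -9.99999209e-01]]), 'wrist_force': array([0.8832791 , 0.14184499, 0.99648345]), 'torque': array([ 0.0220524 , -0.00688859,  0.09793406]), 'grip_force': 0.0, 'width': 0.08697441513161139}
```

View pics/both.png

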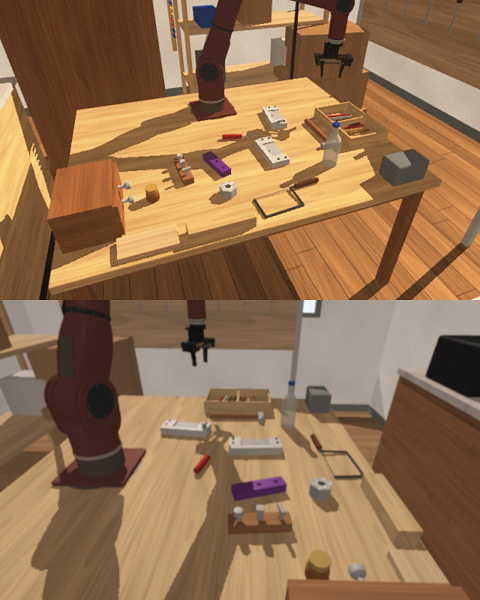

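View pics/side.png

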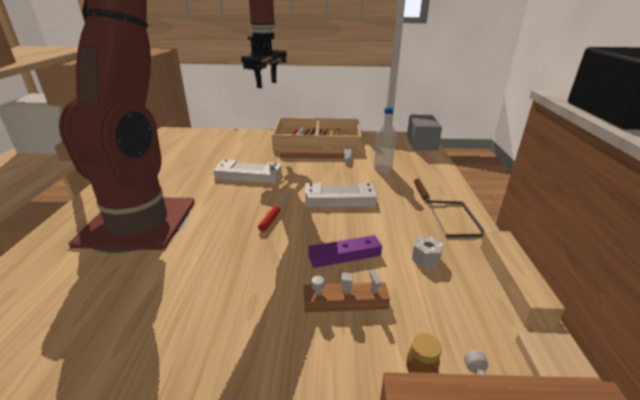

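Side view: the brown rack is at (346,296) with pins at (318,283), (347,282) and (375,280). The purple look-alike is at (345,250). Jig-like things are at (340,195) and (248,172); the first has the smaller y, so it is farther right. Next, a close crop to check.

```bash
python3 - <<'E'
from h import *
s=load('side');c=load('scene')
a=cv2.resize(s['frame'][260:315,290:405],(690,330),interpolation=cv2.INTER_CUBIC)
b=cv2.resize(c['frame'][190:260,200:315],(690,420),interpolation=cv2.INTER_CUBIC)
d=cv2.resize(s['frame'][150:215,205:385],(690,249),interpolation=cv2.INTER_CUBIC)
im=np.vstack([a,b,d]); save(cv2.resize(im,(413,599)),'close')
save(np.vstack([a,cv2.resize(d,(690,249))]),'close1')
for n,p in (('jig1',(340,195)),('jig2',(248,172)),('r',(346,300)),('pL',(318,283)),('pM',(347,280)),('pR',(375,280))): print(n,cloud(s)[p[1],p[0]])
E
```

```text
jig1 [0.5355673  0.10821761 0.03307853]
jig2 [0.24536911 0.24905713 0.03152888]
r [ 0.54103435 -0.28891127  0.02767003]
pL [ 0.48743962 -0.28133953  0.06231658]
pM [ 0.54177303 -0.27607923  0.06650072]
pR [ 0.59434577 -0.27516658  0.0671566 ]
```

View pics/close1.png

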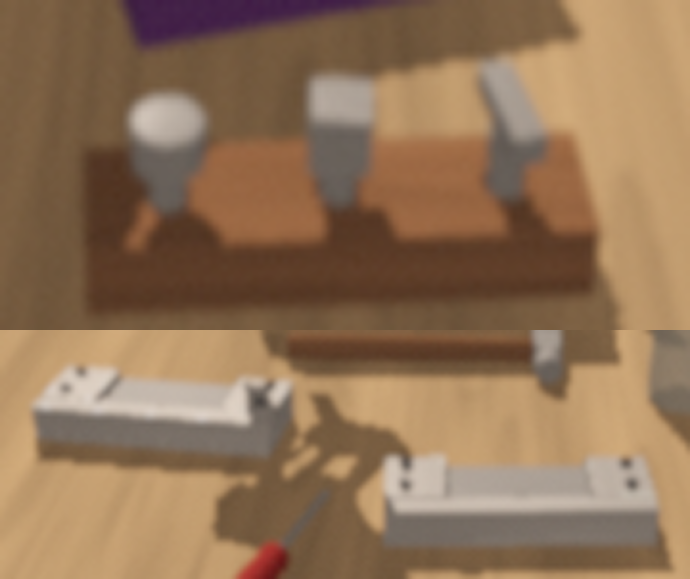

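The crop shows the square head in the middle hole (round left, crossbar right). The chosen jig is on the right, about (0.535, 0.115) in world coordinates. I'll move towards it and look from near.

```bash
cat >> h.py <<'E'
from scipy.spatial.transform import Rotation as Ro
def yawR(a): # tool y along world y rotated by a (rad, ccw); z down
    c,s=np.cos(a),np.sin(a); return np.array([[-c,-s,0],[-s,c,0],[0,0,-1.]])
def go(p,a):
    st=ctrl.sense(); R=st['ee_rot']; d=R.T@(np.array(p)-st['ee_pos'])*100
    rv=Ro.from_matrix(R.T@yawR(a)).as_rotvec(); print('pos',st['ee_pos'].round(4),'shift cm',d.round(2),'rot',rv.round(3),'rows',np.linalg.norm(d)/4.17,np.linalg.norm(rv)/.125)
E
python3 - <<'E'
from h import *
go((.50,.12,.30),0)
E
```

```text
pos [0.2625 0.5943 0.2329] shift cm [-40.89 -33.8   -6.67] rot [-0.001 -0.    -0.416] rows 12.821777401797553 3.3271050571878753
```

Request:
step_arm --motion "-2 -2 -3 0 0 0 1;-5 -4 -6.5 0 0 0 1;-8 -6.5 -6.5 0 0 -0.1 1;-11 -9 -6.5 0 0 -0.2 1;-14 -11.5 -6.5 0 0 -0.3 1"

```text
t: 0.57
ee_pos: [0.345, 0.4312, 0.2992]
ee_rot: [[-0.994, 0.111, 0.001], [0.111, 0.994, 0.001], [-0.001, 0.001, -1.0]]
wrist_force: [0.9, -0.0, -0.8]
width: 0.0869
grip_force: 0.0
```

```bash
python3 - <<'E'
from h import *
go((.50,.12,.30),0)
E
```

```text
pos [0.345  0.4312 0.2992] shift cm [-18.85 -29.22  -0.1 ] rot [ 0.001  0.001 -0.111] rows 8.33774825765761 0.8863726128618967
```

Request:
step_arm --motion "-2.2 -3.4 0 0 0 -0.05 1;-4.4 -6.8 0 0 0 -0.11 1;-6.6 -10.2 0 0 0 -0.11 1;-8.8 -13.6 0 0 0 -0.11 1;-10.8 -17 0 0 0 -0.11 1"

```text
t: 0.98
ee_pos: [0.4324, 0.2493, 0.2985]
ee_rot: [[-1.0, 0.006, 0.0], [0.006, 1.0, 0.0], [-0.0, 0.0, -1.0]]
wrist_force: [1.0, 0.4, -0.5]
width: 0.0869
grip_force: 0.0
```

Request:
step_arm --motion "-2 -3.1 0 0 0 0 1;-4 -6.1 0 0 0 0 1;-6 -9 0 0 0 0 1;-7.2 -10.8 0 0 0 0 1;-7.2 -10.8 0 0 0 0 1"

```text
t: 1.4
ee_pos: [0.5053, 0.1376, 0.2985]
ee_rot: [[-1.0, 0.013, 0.001], [0.013, 1.0, -0.002], [-0.001, -0.002, -1.0]]
wrist_force: [0.4, -0.7, 0.4]
width: 0.0868
grip_force: 0.0
```

```bash
python3 - <<'E'
from h import *
go((.50,.12,.30),0)
s=snap('wrist','wj'); save(s['frame'],'wj')
print(-np.array(s['R']).T@s['t'])
P=cloud(s); z=P[...,2]
for lo,hi in ((.021,.027),(.029,.033),(.034,.037)):
    m=(z>lo)&(z<hi)&(P[...,0]>.38)&(P[...,0]<.7)&(P[...,1]>0)&(P[...,1]<.22); q=P[m]; print(lo,m.sum(),q[:,:2].min(0) if m.any() else '',q[:,:2].max(0) if m.any() else '')
E
```

```text
pos [0.5053 0.1376 0.2985] shift cm [ 0.51 -1.77 -0.14] rot [-0.002  0.001 -0.013] rows 0.44190439682835236 0.10751427729861052
[0.42909634 0.13872099 0.44850799]
0.021 3309 [0.43303858 0.11790732] [0.59204186 0.18801066]
0.029 4581 [0.4330316  0.09741727] [0.63872655 0.19085232]
0.034 84 [0.44423106 0.12976079] [0.62504492 0.18137041]
```

View pics/wj.png

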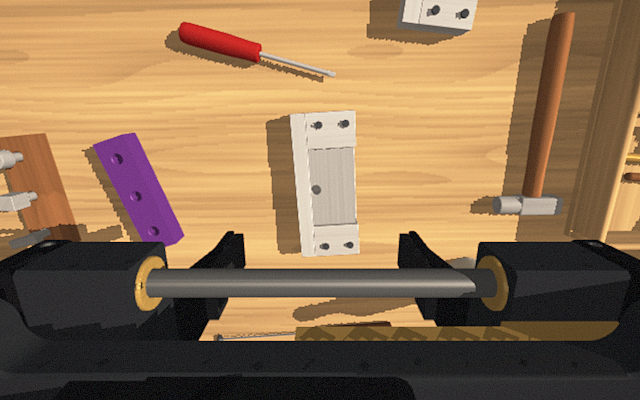

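The wrist view shows the jig at (325,185). The fence strip is on its left (world -y) side at (300,185), the plate is to the right of it, and the hole shows at (316,189). The end blocks are at (330,130) and (330,240).

```bash
python3 - <<'E'
from h import *
s=load('wj'); P=cloud(s); g=s['frame'].astype(int)
box=np.zeros((400,640),bool); box[95:262,270:370]=1
z=P[...,2]; m=box&(z>.018)&(z<.04)
q=P[m][:,:2].astype(np.float32)
r=cv2.minAreaRect(q*1000); print(r)
for lo,hi in ((.020,.0275),(.0275,.034)):
    mm=m&(z>lo)&(z<hi); print(mm.sum(),np.median(z[mm]),cv2.minAreaRect(P[mm][:,:2].astype(np.float32)*1000))
c=cv2.boxPoints(r)/1000
# plate dark hole by color
gr=g.sum(2)/3; sub=gr[150:226,305:360]; 
for v in range(176,204,2): print(v,gr[v,296:362:2].astype(int), (z[v,296:362:6]*1000).round(0).astype(int))
im=s['frame'][100:265,265:375]; save(im,'jigc',3.5)
E
```

```text
((536.1785888671875, 144.0327911376953), (204.60789489746094, 85.18535614013672), 2.7264342308044434)
3342 0.023125072881031567 ((512.9602661132812, 141.8226776123047), (158.7345733642578, 81.96031188964844), 3.8482985496520996)
5132 0.030100279429049404 ((536.17626953125, 144.0809783935547), (204.60789489746094, 85.08885955810547), 2.7264342308044434)
176 [222 208 214 215 212 215 238 180 186 187 179 187 182 186 182 185 179 184
 191 183 187 182 188 183 194 186 184 185 181 220 166 172 171] [29 31 30 24 23 22 24 23 23 22 -1]
178 [227 212 210 211 216 217 229 171 182 189 184 186 185 188 189 187 180 188
 188 186 190 182 186 182 190 184 186 186 186 212 169 176 173] [30 30 31 24 21 25 22 23 23 22 -1]
180 [228 214 214 213 215 215 219 191 184 187 184 185 180 189 185 187 182 189
 181 185 188 183 188 183 192 191 185 181 184 203 164 168 168] [31 30 31 23 24 24 23 23 24 22 -2]
182 [225 214 208 213 213 217 218 200 182 188 182 190 181 188 183 188 182 183
 185 186 187 182 183 183 192 189 184 189 187 228 160 168 164] [29 30 31 23 22 23 24 23 24 22  0]
184 [211 215 213 214 213 214 217 214 185 194 172 
[... 990 characters left out ...]
 -1]
196 [148 221 210 213 216 214 221 216 184 181 189 190 181 183 184 185 181 182
 189 181 186 189 183 180 188 190 185 185 188 187 185 166 169] [ 0 30 32 24 23 23 22 22 25 22 -1]
198 [109 222 212 214 214 215 219 223 187 184 184 186 184 185 182 188 179 179
 189 184 183 186 183 183 188 188 185 186 187 188 190 168 169] [ 0 29 30 22 24 24 24 23 23 23 -2]
200 [ 89 224 215 214 215 216 219 237 186 185 185 185 185 186 185 186 180 182
 189 186 185 187 179 181 187 188 189 186 185 183 199 175 175] [-1 28 30 24 24 21 24 22 23 23  0]
202 [ 83 230 213 217 211 214 217 239 188 184 189 182 180 184 182 185 186 181
 188 183 185 191 179 179 188 190 185 185 184 185 199 171 172] [ 0 30 30 24 24 23 23 23 22 23  4]
```

View pics/jigc.png

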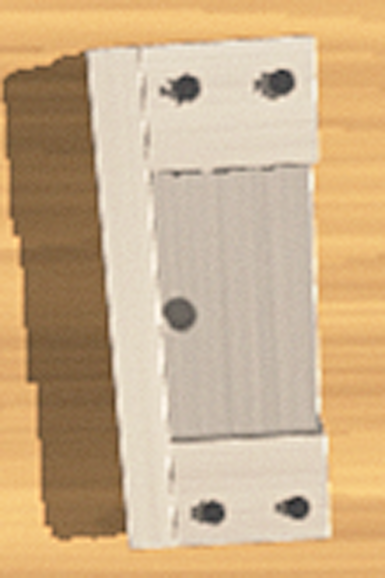

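```bash
cat > jig.py <<'E'
from h import *
def jig(s,hb,rows,fb,th=145):
    g=s['frame'].mean(2)
    m=np.zeros(g.shape,bool); m[hb[1]:hb[3],hb[0]:hb[2]]=1
    v,u=np.nonzero(m&(g<th)); H=onz(s,u.mean(),v.mean(),.023); print('hole px',u.mean(),v.mean(),len(u),H)
    pts=[]
    for r in rows:
        if hb[1]-2<=r<=hb[3]+2: continue
        c0=int(round(fb(r))); w=cv2.GaussianBlur(g[r-1:r+2].mean(0)[None],(3,1),0)[0][c0-7:c0+8]
        k=np.argmin(np.diff(w)); pts.append(onz(s,c0-7+k+.5,r,.031)[:2])
    pts=np.array(pts,np.float32); vx,vy,x0,y0=cv2.fitLine(pts,cv2.DIST_HUBER,0,.001,.001).ravel()
    if vx<0: vx,vy=-vx,-vy
    n=np.array([-vy,vx]); print('fence angle',np.arctan2(vy,vx),'deg',np.degrees(np.arctan2(vy,vx)),'hole-fence',n@(H[:2]-[x0,y0]),'resid',np.std((pts-[x0,y0])@n))
    return H,np.arctan2(vy,vx)
E
python3 - <<'E'
from jig import *
s=load('wj')
jig(s,(307,183,325,197),range(150,224),lambda r:309+(r-152)*(313.5-309.5)/70)
E
```

```text
hole px 315.9852941176471 189.30882352941177 68 [0.53863567 0.12922975 0.023     ]
fence angle 0.046563208 deg 2.667875 hole-fence 0.007256789373686186 resid 0.0004537868
```

Request:
step_arm --motion "0 -3 0 0 0 -0.01 1;0 -7 0 0 0 -0.01 1;0 -11 0 0 0 -0.01 1;0 -15 0 0 0 -0.01 1;0 -19 0 0 0 -0.01 1"

```text
t: 1.87
ee_pos: [0.5015, -0.0471, 0.2986]
ee_rot: [[-1.0, -0.007, 0.0], [-0.007, 1.0, 0.001], [-0.0, 0.001, -1.0]]
wrist_force: [1.8, 0.6, -0.5]
width: 0.087
grip_force: 0.0
```

Request:
step_arm --motion "0 -4 0 0 0 0 1;0 -8 0.5 0 0 0 1;0 -12 2 0 0 0 1;0 -16 4 0 0 0 1;0 -19.5 6 0 0 0 1"

```text
t: 2.28
ee_pos: [0.5034, -0.24, 0.2399]
ee_rot: [[-1.0, -0.006, 0.002], [-0.006, 1.0, 0.001], [-0.002, 0.001, -1.0]]
wrist_force: [-0.3, 0.5, -0.3]
width: 0.0871
grip_force: 0.0
```

Request:
step_arm --motion "0 -1 0 0 0 0 1;0 -1 0 0 0 0 1;0 -1 0 0 0 0 1"

```text
t: 2.53
ee_pos: [0.5032, -0.2484, 0.2397]
ee_rot: [[-1.0, -0.004, -0.001], [-0.004, 1.0, 0.001], [0.001, 0.001, -1.0]]
wrist_force: [0.7, 0.6, 0.4]
width: 0.0872
grip_force: 0.0
```

```bash
python3 - <<'E'
from h import *
go((.51,-.27,.25),0)
s=snap('wrist','wr')
for X in ((.54,-.27,.068),): print(proj(s,X))
im=s['frame'][110:290,200:440]; save(im,'rackc',3)
E
```

```text
pos [ 0.5032 -0.2484  0.2397] shift cm [-0.67 -2.16 -1.03] rot [ 0.001 -0.001  0.004] rows 0.5959474097943533 0.035008411352682185
(np.float64(301.3869288824007), np.float64(216.279105179981))
```

View pics/rackc.png

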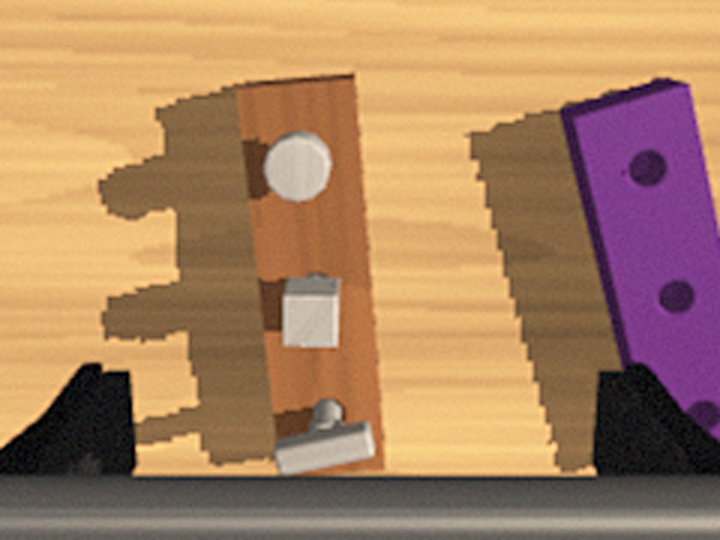

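Crop shows the square head top at about (311,318) in the crop, full-picture (304,216), between the round and crossbar pins.

```bash
python3 - <<'E'
from h import *
s=load('wr'); P=cloud(s); g=s['frame'].mean(2)
cr=np.zeros(g.shape,np.uint8)
v,u=np.mgrid[:400,:640]
m=(u>290)&(u<318)&(v>204)&(v<230)&(P[...,2]>.0635)&(g>165)
print(m.sum(),np.median(P[m],0))
c=cv2.findContours(m.astype(np.uint8),0,1)[0]; c=max(c,key=cv2.contourArea)
r=cv2.minAreaRect(c); print(r)
B=cv2.boxPoints(r); W=np.array([onz(s,a,b,.068) for a,b in B]); print(W.round(4),W.mean(0))
r2=cv2.minAreaRect(np.array([onz(s,a,b,.068)[:2]*1000 for a,b in c[:,0]],np.float32)); print(r2)
for rr in range(204,230,2): print(rr,g[rr,290:318].astype(int))
E
```

```text
300 [ 0.54093716 -0.26728232  0.06710851]
((303.5, 216.5), (17.0, 17.0), 90.0)
[[ 0.5306 -0.2768  0.068 ]
 [ 0.5305 -0.2584  0.068 ]
 [ 0.5501 -0.2585  0.068 ]
 [ 0.5502 -0.2772  0.068 ]] [ 0.54032437 -0.26770057  0.068     ]
((540.3025512695312, -267.7658386230469), (18.666200637817383, 19.721233367919922), 89.7627182006836)
204 [ 59  61  62  60  64  96 122 125 123 123 128 123 125 124 120 124 124 124
 123 122 112 117 143 134 103 107 109 115]
206 [ 63  65  66  63  71 108 128 129 125 128 123 123 124 126 125 122 123 128
 126 125 123 129 144 132 110 114 122 120]
208 [ 67  67  62  63 113 155 162 152 154 151 151 156 162 159 162 155 155 153
 149 144 143 170 173 135 118 114 122 124]
210 [ 67  63  64  59 143 199 188 183 183 191 195 186 190 189 191 191 190 185
 186 185 185 212 197 134 113 121 121 119]
212 [ 64  68  61  52 145 194 183 186 184 185 188 188 186 193 192 187 183 185
 183 186 179 216 207 131 114 121 119 122]
214 [ 66  64  64  51 143 194 187 188 187 189 189 187 190 188 187 182 182 188
 181 185 186 219 205 127 109 118 121 123]
216 [ 69  71  60  49 141 196 187 188 184 189 188 189 186 183 186 182 183 181
 185 193 187 216 200 115 107 121 119 122]
218 [ 64  61  62  50 144 195 187 190 191 189 186 183 181 186 186 180 185 188
 189 186 186 220 201 117 116 119 116 123]
220 [ 94  89  86  82 150 192 193 189 187 184 182 182 186 175 182 189 188 186
 186 186 187 217 201 113 112 120 121 118]
222 [122 117 116 105 154 191 187 186 186 184 186 184 181 185 189 189 185 189
 185 187 185 218 191  98 115 118 119 119]
224 [113 124 116 111 151 190 176 174 175 175 194 196 189 191 190 191 192 190
 195 199 193 213 181 104 113 118 118 120]
226 [120 116 116 113 109 112 112 108 110 106 102 100 103  93  97  97 106 107
 116 113  98  99 115 113 118 118 122 124]
228 [121 120 118 115 119 117 119 117 117 108 112 118 111 112 104 104 114 122
 122 121 115 119 114 119 113 118 124 120]
```

Request:
step_arm --motion "-2 -1 2 0 0 0.02 0.6;-3.7 -1.95 5 0 0 0.02 0.6;-3.7 -1.95 8 0 0 0.02 0.6;-3.7 -1.95 11 0 0 0.02 0.6;-3.7 -1.95 12 0 0 0.02 0.6"

```text
t: 3.0
ee_pos: [0.5394, -0.2652, 0.1161]
ee_rot: [[-1.0, 0.012, -0.004], [0.012, 1.0, 0.003], [0.004, 0.003, -1.0]]
wrist_force: [-1.0, 0.3, 0.1]
width: 0.0613
grip_force: 0.0
```

```bash
python3 - <<'E'
from h import *
go((.5403,-.2678,.0495),0.02)
E
```

```text
pos [ 0.5394 -0.2652  0.1161] shift cm [-0.13 -0.28  6.66] rot [ 0.003 -0.004 -0.032] rows 1.5989732754996684 0.2616799504300711
```

Request:
step_arm --motion "-0.1 -0.2 0.5 0 0 -0.035 0.6;-0.1 -0.25 2.5 0 0 -0.035 0.6;-0.1 -0.25 4.5 0 0 -0.035 0.6;-0.1 -0.25 5.5 0 0 -0.035 0.6;-0.1 -0.25 5.5 0 0 -0.035 0.6"

```text
t: 3.42
ee_pos: [0.5408, -0.2693, 0.0638]
ee_rot: [[-1.0, -0.021, -0.002], [-0.021, 1.0, 0.002], [0.002, 0.002, -1.0]]
wrist_force: [-0.9, 1.0, 0.1]
width: 0.0523
grip_force: 0.0
```

```bash
python3 - <<'E'
from h import *
go((.5403,-.2678,.0495),0.02)
E
```

```text
pos [ 0.5408 -0.2693  0.0638] shift cm [0.04 0.14 1.43] rot [ 0.002 -0.002  0.001] rows 0.3453320758537131 0.023398923934194286
```

Request:
step_arm --motion "0.05 0.1 0.7 0 0 0 0.6;0.05 0.1 1.4 0 0 0 0.6;0.05 0.1 1.4 0 0 0 0.6;0.05 0.1 1.4 0 0 0 0.3;0.05 0.1 1.4 0 0 0 0.25"

```text
t: 3.83
ee_pos: [0.5407, -0.2706, 0.0515]
ee_rot: [[-1.0, -0.019, 0.001], [-0.019, 1.0, -0.0], [-0.001, -0.0, -1.0]]
wrist_force: [-0.1, -0.5, -0.3]
width: 0.0456
grip_force: 0.0
```

Request:
step_arm --motion "0 0 0 0 0 0 0.1;0 0 0 0 0 0 0.1;0 0 0 0 0 0 0.1;0 0 0 0 0 0 0.1;0 0 0 0 0 0 0.1" --squeeze 20

```text
t: 4.25
ee_pos: [0.5405, -0.2705, 0.0511]
ee_rot: [[-1.0, -0.019, 0.0], [-0.019, 1.0, -0.0], [-0.0, -0.0, -1.0]]
wrist_force: [-0.7, -0.8, 0.7]
width: 0.02
grip_force: 19.4
```

Request:
step_arm --motion "0 0 -1 0 0 0 0.1;0 0 -3 0 0 0 0.1;0 0 -5 0 0 0 0.1;0 0 -8 0 0 0 0.1;0 0 -11 0 0 0 0.1"

```text
t: 4.67
ee_pos: [0.5397, -0.2703, 0.1622]
ee_rot: [[-1.0, -0.019, -0.001], [-0.019, 1.0, 0.0], [0.001, 0.0, -1.0]]
wrist_force: [1.0, 0.5, -1.3]
width: 0.0202
grip_force: 19.6
```

```bash
python3 - <<'E'
from h import *
# start spot: 42 mm from hole toward world -x along jig, 4 mm off hole line away from fence
a=.0466; H=np.array([.5386,.1292]); t=H-.041*np.array([np.cos(a),np.sin(a)])+.003*np.array([-np.sin(a),np.cos(a)]); print(t)
go((t[0],t[1],.16),a); print(ctrl.sense()['width'],ctrl.sense()['grip_force'])
s=snap('side','lift'); c=snap('scene','lift2'); 
E
```

```text
[0.49750476 0.13028683]
pos [ 0.5397 -0.2703  0.1622] shift cm [ 3.47 40.13  0.23] rot [ 0.    -0.001 -0.028] rows 9.660090390226355 0.22342732839956878
0.02023175613238792 19.606463592499495
```

Request:
step_arm --motion "0.3 3 0 0 0 -0.01 0.1;0.6 7 0 0 0 -0.028 0.1;1 11 0 0 0 -0.028 0.1;1.3 15 0 0 0 -0.028 0.1;1.7 19 0 0 0 -0.028 0.1"

```text
t: 5.18
ee_pos: [0.519, -0.0791, 0.1608]
ee_rot: [[-0.999, -0.047, -0.0], [-0.047, 0.999, 0.0], [0.0, 0.0, -1.0]]
wrist_force: [1.0, 1.1, -1.1]
width: 0.0201
grip_force: 19.6
```

Request:
step_arm --motion "0.3 4 0 0 0 0 0.1;0.6 8 0 0 0 0 0.1;1 12 0 0 0 0 0.1;1.4 16 0 0 0 0 0.1;1.6 19 0 0 0 0 0.1"

```text
t: 5.6
ee_pos: [0.4934, 0.1117, 0.1609]
ee_rot: [[-0.999, -0.049, -0.0], [-0.049, 0.999, 0.001], [0.0, 0.001, -1.0]]
wrist_force: [0.1, 0.1, -1.5]
width: 0.02
grip_force: 19.6
```

Request:
step_arm --motion "0.1 1.2 0 0 0 0 0.1;0.1 1.2 0 0 0 0 0.1;0.1 1.2 0 0 0 0 0.1"

```text
t: 5.85
ee_pos: [0.4931, 0.1199, 0.1607]
ee_rot: [[-0.999, -0.048, -0.0], [-0.048, 0.999, -0.001], [0.0, -0.001, -1.0]]
wrist_force: [0.3, -0.9, -1.5]
width: 0.0201
grip_force: 19.6
```

```bash
python3 - <<'E'
from h import *
go((.4975,.1303,.16),.0466)
s=snap('wrist','wp'); print(proj(s,(.5386,.1292,.023)),proj(s,(.4975,.1303,.12)))
sd=snap('side','sp'); u,v=proj(sd,(.4975,.1303,.14)); print(u,v)
a=cv2.resize(s['frame'],(480,300)); b=cv2.resize(sd['frame'][int(v)-40:int(v)+60,int(u)-60:int(u)+100],(480,300),interpolation=cv2.INTER_CUBIC)
save(np.vstack([a,b]),'pre')
E
```

```text
pos [0.4931 0.1199 0.1607] shift cm [-0.49  1.01  0.07] rot [-0.001 -0.     0.002] rows 0.2705505158387911 0.013847574048670305
(np.float64(328.6105336524418), np.float64(236.2940197856532)) (np.float64(336.92240253905646), np.float64(236.4394477229112))
327.16702072291787 156.76096943073634
```

View pics/pre.png

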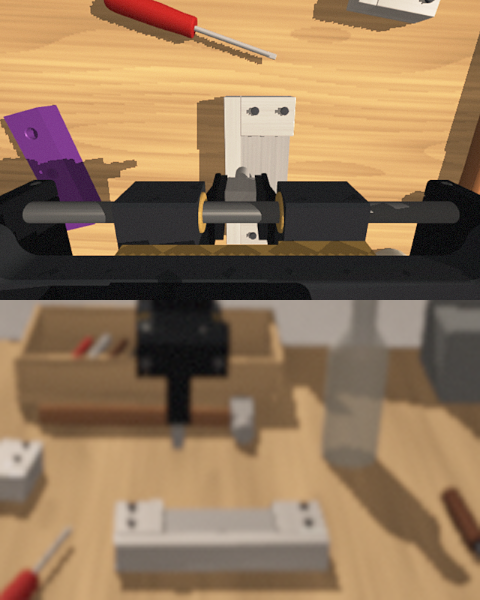

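The wrist view shows the pin upright in the jaws at (240,185) over the plate; the side view agrees. I'll correct the offset and descend near the end block.

Request:
step_arm --motion "-0.4 1 1 0 0 0 0.1;-0.5 1.05 3 0 0 0 0.1;-0.5 1.05 5 0 0 0 0.1;-0.5 1.05 7 0 0 0 0.1;-0.5 1.05 7.5 0 0 0 0.1"

```text
t: 6.37
ee_pos: [0.4963, 0.1298, 0.0825]
ee_rot: [[-0.999, -0.046, -0.004], [-0.046, 0.999, -0.002], [0.004, -0.002, -1.0]]
wrist_force: [-0.8, 0.9, -1.0]
width: 0.02
grip_force: 19.6
```

Request:
step_arm --motion "0 0 0 0 0 0 0.1;0 0 0 0 0 0 0.1"

```text
t: 6.53
ee_pos: [0.4981, 0.1305, 0.0861]
ee_rot: [[-0.999, -0.046, -0.0], [-0.046, 0.999, -0.0], [0.0, -0.0, -1.0]]
wrist_force: [0.4, -0.2, -0.8]
width: 0.02
grip_force: 19.6
```

```bash
python3 - <<'E'
from h import *
go((.4975,.1303,.066),.0466); print(ctrl.sense()['wrist_force'])
E
```

```text
pos [0.4981 0.1305 0.0861] shift cm [ 0.07 -0.02  2.01] rot [-0. -0. -0.] rows 0.4828548325384563 0.005103806613376134
[ 0.4135175  -0.20082782 -0.84356118]
```

Request:
step_arm --motion "0.05 0 0.4 0 0 0 0.1;0.05 0 0.8 0 0 0 0.1;0.05 0 1.2 0 0 0 0.1;0.05 0 1.4 0 0 0 0.1;0.05 0 1.5 0 0 0 0.1"

```text
t: 6.95
ee_pos: [0.4971, 0.1309, 0.0707]
ee_rot: [[-0.999, -0.047, -0.0], [-0.047, 0.999, -0.0], [0.0, -0.0, -1.0]]
wrist_force: [0.1, -0.3, -1.2]
width: 0.0205
grip_force: 19.6
```

Request:
step_arm --motion "0 0 0.1 0 0 0 0.1;0 0 0.2 0 0 0 0.1;0 0 0.3 0 0 0 0.1;0 0 0.4 0 0 0 0.1;0 0 0.4 0 0 0 0.1"

```text
t: 7.37
ee_pos: [0.4972, 0.1309, 0.0668]
ee_rot: [[-0.999, -0.047, -0.0], [-0.047, 0.999, -0.0], [0.0, -0.0, -1.0]]
wrist_force: [0.5, -0.3, -0.5]
width: 0.0201
grip_force: 19.6
```

Request:
step_arm --motion "0 0 0.05 0 0 0 0.1;0 0 0.1 0 0 0 0.1;0 0 0.1 0 0 0 0.1"

```text
t: 7.62
ee_pos: [0.4972, 0.1309, 0.0658]
ee_rot: [[-0.999, -0.047, -0.0], [-0.047, 0.999, -0.0], [0.0, -0.0, -1.0]]
wrist_force: [0.1, 0.0, -1.3]
width: 0.0201
grip_force: 19.6
```

Request:
step_arm --motion "0 0 0.05 0 0 0 0.1;0 0 0.1 0 0 0 0.1;0 0 0.1 0 0 0 0.1"

```text
t: 7.87
ee_pos: [0.4974, 0.1309, 0.0651]
ee_rot: [[-0.999, -0.047, 0.0], [-0.047, 0.999, 0.0], [-0.0, 0.0, -1.0]]
wrist_force: [-0.7, 0.2, 0.6]
width: 0.0203
grip_force: 19.6
```

Request:
step_arm --motion "0 0 0.05 0 0 0 0.1;0 0 0.05 0 0 0 0.1;0 0 0.05 0 0 0 0.1"

```text
t: 8.12
ee_pos: [0.4976, 0.1312, 0.0649]
ee_rot: [[-0.999, -0.047, 0.001], [-0.047, 0.999, 0.001], [-0.001, 0.001, -1.0]]
wrist_force: [-1.6, 0.6, 5.6]
width: 0.0203
grip_force: 19.7
```

Request:
step_arm --motion "0 0 0.05 0 0 0 0.1;0 0 0.05 0 0 0 0.1;0 0 0.05 0 0 0 0.1"

```text
t: 8.37
ee_pos: [0.4977, 0.1315, 0.0647]
ee_rot: [[-0.999, -0.047, 0.001], [-0.047, 0.999, 0.001], [-0.001, 0.001, -1.0]]
wrist_force: [-2.6, 0.3, 8.8]
width: 0.0198
grip_force: 19.8
```

Request:
step_arm --motion "0 -0.05 -0.03 0 0 0 0.1;0 -0.1 -0.03 0 0 0 0.1;0 -0.15 -0.03 0 0 0 0.1;0 -0.2 -0.03 0 0 0 0.1;0 -0.25 -0.03 0 0 0 0.1"

```text
t: 8.78
ee_pos: [0.4979, 0.1296, 0.0648]
ee_rot: [[-0.999, -0.048, 0.001], [-0.048, 0.999, 0.002], [-0.001, 0.002, -1.0]]
wrist_force: [0.1, 4.0, 5.1]
width: 0.0196
grip_force: 19.9
```

Request:
step_arm --motion "0 -0.05 0 0 0 0 0.1;0 -0.1 0 0 0 0 0.1;0 -0.15 0 0 0 0 0.1;0 -0.15 0 0 0 0 0.1;0 -0.15 0 0 0 0 0.1"

```text
t: 9.2
ee_pos: [0.4981, 0.128, 0.0648]
ee_rot: [[-0.999, -0.048, 0.001], [-0.048, 0.999, 0.001], [-0.001, 0.001, -1.0]]
wrist_force: [-0.4, 4.7, 4.8]
width: 0.0197
grip_force: 19.9
```

Request:
step_arm --motion "0 -0.05 0 0 0 0 0.1;0 -0.1 0 0 0 0 0.1;0 -0.1 0 0 0 0 0.1;0 -0.1 0 0 0 0 0.1"

```text
t: 9.53
ee_pos: [0.4982, 0.1269, 0.0648]
ee_rot: [[-0.999, -0.048, 0.001], [-0.048, 0.999, 0.001], [-0.002, 0.001, -1.0]]
wrist_force: [0.7, 4.0, 5.1]
width: 0.0201
grip_force: 19.9
```

Request:
step_arm --motion "0 -0.05 0 0 0 0 0.1;0 -0.1 0 0 0 0 0.1;0 -0.1 0 0 0 0 0.1;0 -0.1 0 0 0 0 0.1"

```text
t: 9.87
ee_pos: [0.4982, 0.1259, 0.0648]
ee_rot: [[-0.999, -0.048, 0.001], [-0.048, 0.999, 0.001], [-0.002, 0.001, -1.0]]
wrist_force: [-0.1, 3.6, 4.4]
width: 0.0203
grip_force: 19.9
```

Request:
step_arm --motion "0 -0.05 0 0 0 0 0.1;0 -0.1 0 0 0 0 0.1;0 -0.1 0 0 0 0 0.1;0 -0.1 0 0 0 0 0.1"

```text
t: 10.2
ee_pos: [0.4983, 0.1249, 0.0648]
ee_rot: [[-0.999, -0.048, 0.001], [-0.048, 0.999, 0.001], [-0.001, 0.001, -1.0]]
wrist_force: [-0.6, 3.4, 4.9]
width: 0.0201
grip_force: 19.9
```

Request:
step_arm --motion "0 -0.05 0 0 0 0 0.1;0 -0.1 0 0 0 0 0.1;0 -0.1 0 0 0 0 0.1;0 -0.1 0 0 0 0 0.1"

```text
t: 10.53
ee_pos: [0.4983, 0.1242, 0.0648]
ee_rot: [[-0.999, -0.048, 0.002], [-0.048, 0.999, 0.002], [-0.002, 0.002, -1.0]]
wrist_force: [-0.9, 5.4, 5.7]
width: 0.0197
grip_force: 20.0
```

Request:
step_arm --motion "0 -0.03 0 0 0 0 0.1;0 -0.05 0 0 0 0 0.1;0 -0.05 0 0 0 0 0.1;0 -0.05 0 0 0 0 0.1"

```text
t: 10.87
ee_pos: [0.4983, 0.1241, 0.0648]
ee_rot: [[-0.999, -0.048, 0.001], [-0.048, 0.999, 0.002], [-0.002, 0.002, -1.0]]
wrist_force: [-0.3, 5.6, 4.2]
width: 0.02
grip_force: 20.0
```

Request:
step_arm --motion "-0.2 0.03 0 0 0 0 0.1;-0.4 0.03 0 0 0 0 0.1;-0.6 0.03 0 0 0 0 0.1;-0.8 0.03 0 0 0 0 0.1;-1 0.03 0 0 0 0 0.1"

```text
t: 11.28
ee_pos: [0.5068, 0.1246, 0.0642]
ee_rot: [[-0.999, -0.048, -0.002], [-0.048, 0.999, 0.002], [0.002, 0.002, -1.0]]
wrist_force: [-4.4, 6.4, 3.3]
width: 0.0198
grip_force: 20.0
```

Request:
step_arm --motion "-0.2 0 0 0 0 0 0.1;-0.4 0 0 0 0 0 0.1;-0.6 0 0 0 0 0 0.1;-0.8 0 0 0 0 0 0.1;-1 0 0 0 0 0 0.1"

```text
t: 11.7
ee_pos: [0.5157, 0.1249, 0.0633]
ee_rot: [[-0.999, -0.048, -0.004], [-0.048, 0.999, 0.001], [0.004, 0.001, -1.0]]
wrist_force: [-6.0, 5.9, -1.4]
width: 0.0201
grip_force: 20.0
```

```bash
python3 - <<'E'
from h import *
print(ctrl.sense()['wrist_force'],ctrl.sense()['torque'])
sd=snap('side','s2'); u,v=map(int,proj(sd,(.51,.125,.04))); w=snap('wrist','w2')
a=cv2.resize(sd['frame'][v-45:v+35,u-60:u+100],(640,320),interpolation=cv2.INTER_CUBIC)
b=cv2.resize(w['frame'][180:300,240:480],(640,280),interpolation=cv2.INTER_CUBIC)
save(np.vstack([a,b]),'s2')
E
```

```text
[-5.95419581  5.87145317 -1.38239786] [ 1.53257644  1.42396954 -0.08158617]
```

View pics/s2.png

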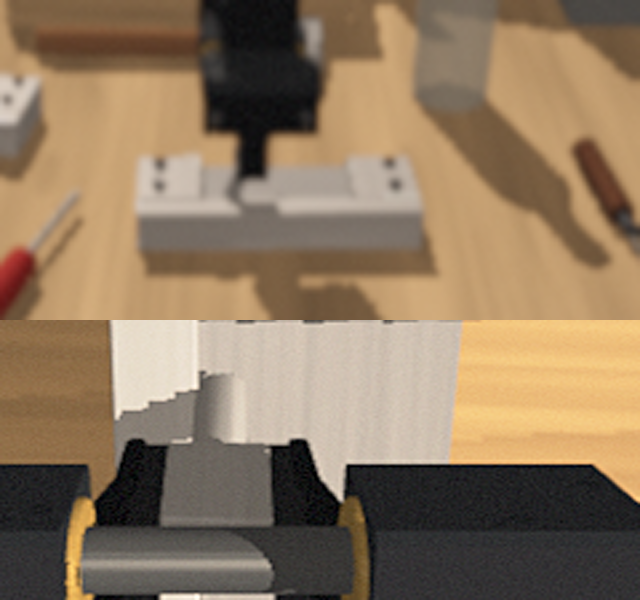

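```bash
python3 - <<'E'
from h import *
for n,tp in (('wp',(.4931,.1199,.1607)),('w2',(.5157,.1249,.0633))):
    s=load(n); g=s['frame'].mean(2); print(n)
    print(proj(s,np.array(tp)-[0.006,0,.041]), proj(s,np.array(tp)-[0.010,0,.007]))
    for r in range(196,244,2): print(r,g[r,308:336:2].astype(int),(cloud(s)[r,318:326:2,2]*1000).round())
E
```

```text
wp
(np.float64(321.9229867140826), np.float64(220.72894399658102)) (np.float64(322.37398104447414), np.float64(235.43487943576446))
196 [215 214 213 213 217 214 213 190 186 189 190 187 192 192] [31. 30. 23. 23.]
198 [213 214 215 214 217 215 212 196 183 190 191 186 194 192] [30. 30. 23. 23.]
200 [211 211 214 213 219 216 214 191 186 189 192 185 192 191] [ 31.  30. 311.  24.]
202 [212 210 215 215 217 215 212 191 182 191 193 187 189 192] [31. 30. 23. 23.]
204 [214 213 215 212 217 216 215 193 180 190 190 184 191 191] [30. 30. 23. 25.]
206 [213 212 217 214 215 218 214 190 181 189 187 184 191 190] [30. 30. 24. 22.]
208 [215 215 214 215 218 218 209 190 185 192 189 186 191 189] [29. 30. 23. 23.]
210 [214 212 215 216 218 214 211 195 188 189 191 186 189 190] [30. 30. 24. 23.]
212 [215 214 214 218 216 219 213 195 183 194 189 183 190 187] [29. 30. 23. 22.]
214 [214 213 214 212 219 216 218 194 183 193 190 185 188 190] [30. 30. 23. 23.]
216 [214 216 215 214 215 218 214 193 183 191 192 185 192 190] [30. 29. 24. 23.]
218 [218 212 216 213 218 216 211 194 184 191 186 183 188 187] [30. 31. 22. 22.]
220 
[... 2318 characters left out ...]
2  93 110 132 157 165 185 213 210 198 195] [48. 48. 50. 49.]
228 [128 129 103  94  98 111 136 161 164 186 211 211 200 196] [49. 50. 51. 51.]
230 [121 163 112  96 100  93 124 153 171 190 215 213 195 194] [51. 52. 53. 53.]
232 [175 168 101  99 101  96  98  94 155 167 181 191 168 172] [53. 53. 55. 54.]
234 [ 97  93  97  98  98 100  97 101  98  98 100  94  95  96] [62. 61. 62. 62.]
236 [ 96 102  95  99  99  99 101 107  96  98  99  99  99  97] [63. 63. 62. 63.]
238 [ 98 102 101 101  99 106 104 103 101  98 100 102 101  97] [65. 66. 64. 64.]
240 [100  99  97  94 100  98  97 103 103  99 102 101 101  99] [66. 66. 65. 66.]
242 [100 100 101 103  97 107 100 102  99 101 103 103  96  98] [68. 67. 68. 67.]
```

The wrist view shows the pin has tilted in the jaws: its tip at (320,203) trails by about 12 mm, where upright would be row 223. I'll loosen the grip a little and back the hand up over the tip to right it, then hold harder for the slide.

Request:
step_arm --motion "0.15 0 0 0 0 0 0.1;0.3 0 0 0 0 0 0.1;0.45 0 0 0 0 0 0.1;0.6 0 0 0 0 0 0.1;0.7 0 0 0 0 0 0.1" --squeeze 9

```text
t: 12.22
ee_pos: [0.5115, 0.124, 0.0646]
ee_rot: [[-0.999, -0.047, 0.002], [-0.047, 0.999, 0.001], [-0.002, 0.001, -1.0]]
wrist_force: [2.7, 4.6, 0.2]
width: 0.0202
grip_force: 9.0
```

```bash
cat > tip.py <<'E'
from h import *
def tip():
    st=ctrl.sense(); s=snap('wrist','wt'); u,v=np.mgrid[:400,:640][::-1]; P=cloud(s); T=st['ee_pos']
    g=s['frame'].mean(2)
    d=g[:,312:322].min(1); rows=[r for r in range(180,232) if d[r]<125]
    # topmost row of the shank band, columns 316..326 contiguous dark/depth above plate
    zz=np.median(P[:,317:325,2],1); r0=[r for r in range(180,232) if zz[r]>.0262 and zz[r+1]>.0262]
    print('tip row',r0[:1],'upright 223; T',T.round(4),'F',st['wrist_force'].round(1),'grip',round(st['grip_force'],1)); 
    r=r0[0]; X=onz(s,320,r,T[2]-.041); up=onz(s,320,223,T[2]-.041); print('lag mm',(up-X)[:2]*1000, 'tip est',X.round(4)+[.006,0,0])
E
python3 -c "
from tip import *
tip()"
```

```text
tip row [180] upright 223; T [0.5115 0.124  0.0646] F [2.7 4.6 0.2] grip 9.0
lag mm [28.64578347  1.32404229] tip est [0.4846 0.1216 0.0236]
```

```bash
python3 - <<'E'
import re
t=open('tip.py').read()
t=re.sub(r"    d=g.*?\n","    r=229\n",t); t=re.sub(r"    # topmost.*?\n","",t)
t=re.sub(r"    zz=.*?\n","    zz=np.median(P[:,319:326,2],1)\n    while zz[r]>.0268 or zz[r-1]>.0268: r-=1\n    r0=[r+1]; print((zz[r-2:r+6]*1000).round())\n",t)
t=t.replace("    r=r0[0]; X","    r=r0[0]; X")
open('tip.py','w').write(t)
E
python3 -c "
from tip import *
tip()"
```

```text
[23. 23. 27. 28. 29. 30. 31. 33.]
tip row [208] upright 223; T [0.5114 0.124  0.0646] F [ 2.8  5.4 -0.3] grip 9.0
lag mm [10.25675976  0.47390304] tip est [0.5029 0.1224 0.0236]
```

Request:
step_arm --motion "0.15 0 0.03 0 0 0 0.1;0.3 0 0.03 0 0 0 0.1;0.45 0 0.03 0 0 0 0.1;0.6 0 0.03 0 0 0 0.1;0.7 0 0.03 0 0 0 0.1" --squeeze 7

```text
t: 12.73
ee_pos: [0.5041, 0.1232, 0.0644]
ee_rot: [[-0.999, -0.047, 0.001], [-0.047, 0.999, 0.001], [-0.001, 0.001, -1.0]]
wrist_force: [2.3, 4.4, 4.9]
width: 0.0202
grip_force: 7.0
```

```bash
python3 -c "
from tip import *
tip()"
```

```text
[24. 25. 27. 29. 30. 32. 32. 34.]
tip row [216] upright 223; T [0.5041 0.1232 0.0644] F [2.3 4.4 4.9] grip 7.0
lag mm [4.82016737 0.22143148] tip est [0.5009 0.1218 0.0234]
```

Request:
step_arm --motion "0.15 0.03 0 0 0 0 0.1;0.3 0.03 0 0 0 0 0.1;0.45 0.03 0 0 0 0 0.1;0.52 0.03 0 0 0 0 0.1;0.52 0.03 0 0 0 0 0.1"

```text
t: 13.2
ee_pos: [0.4981, 0.1231, 0.0638]
ee_rot: [[-0.999, -0.047, -0.0], [-0.047, 0.999, -0.0], [0.0, -0.0, -1.0]]
wrist_force: [1.1, 3.1, 3.5]
width: 0.0205
grip_force: 7.0
```

```bash
python3 -c "
from tip import *
tip()"
```

```text
[23. 23. 26. 28. 30. 31. 34. 35.]
tip row [224] upright 223; T [0.4981 0.1231 0.0638] F [1.1 3.1 3.5] grip 7.0
lag mm [-0.69365896 -0.03191846] tip est [0.5005 0.1219 0.0228]
```

Request:
step_arm --motion "0 0.03 0 0 0 0 0.1;0 0.03 0 0 0 0 0.1;0 0.05 -0.02 0 0 0 0.1;0 0.05 -0.02 0 0 0 0.1" --squeeze 55

```text
t: 13.58
ee_pos: [0.4983, 0.1235, 0.0639]
ee_rot: [[-0.999, -0.047, -0.0], [-0.047, 0.999, -0.0], [0.0, -0.0, -1.0]]
wrist_force: [2.7, 5.5, 0.7]
width: 0.0199
grip_force: 54.6
```

Request:
step_arm --motion "-0.1 0 0 0 0 0 0.1;-0.2 0 0 0 0 0 0.1;-0.3 0 0 0 0 0 0.1;-0.4 0 0 0 0 0 0.1;-0.5 0 0 0 0 0 0.1"

```text
t: 14.0
ee_pos: [0.5007, 0.124, 0.0636]
ee_rot: [[-0.999, -0.048, -0.006], [-0.048, 0.999, -0.0], [0.006, 0.0, -1.0]]
wrist_force: [-10.2, 5.6, 11.3]
width: 0.0196
grip_force: 54.6
```

```bash
python3 -c "
from tip import *
tip()"
```

```text
[23. 23. 25. 27. 28. 30. 33. 35.]
tip row [221] upright 223; T [0.5007 0.124  0.0636] F [-10.2   5.6  11.3] grip 54.6
lag mm [1.38056614 0.06381872] tip est [0.5007 0.1227 0.0226]
```

Request:
step_arm --motion "0 0.02 -0.04 0 0 0 0.1;0 0.03 -0.08 0 0 0 0.1;0 0.03 -0.1 0 0 0 0.1"

```text
t: 14.3
ee_pos: [0.5009, 0.124, 0.0639]
ee_rot: [[-0.999, -0.047, -0.005], [-0.047, 0.999, -0.001], [0.005, -0.001, -1.0]]
wrist_force: [-2.9, 4.2, -2.5]
width: 0.0191
grip_force: 54.6
```

```bash
python3 -c "
from tip import *
tip()"
```

```text
[24. 23. 26. 28. 30. 31. 33. 35.]
tip row [222] upright 223; T [0.5009 0.124  0.0639] F [-2.9  4.2 -2.5] grip 54.6
lag mm [0.69114547 0.03194384] tip est [0.5016 0.1227 0.0229]
```

Request:
step_arm --motion "0 0 0 0 0 0 0.1;0 0 0 0 0 0 0.1;0 0 0 0 0 0 0.1"

```text
t: 14.6
ee_pos: [0.5009, 0.124, 0.0638]
ee_rot: [[-0.999, -0.048, -0.005], [-0.048, 0.999, -0.001], [0.005, -0.001, -1.0]]
wrist_force: [-3.7, 4.5, -0.7]
width: 0.0197
grip_force: 54.6
```

Request:
step_arm --motion "-0.07 0 0 0 0 0 0.1;-0.14 0 0 0 0 0 0.1;-0.21 0 0 0 0 0 0.1;-0.28 0 0 0 0 0 0.1;-0.35 0 0 0 0 0 0.1"

```text
t: 15.02
ee_pos: [0.5044, 0.1241, 0.0638]
ee_rot: [[-0.999, -0.047, -0.005], [-0.047, 0.999, -0.001], [0.005, -0.001, -1.0]]
wrist_force: [-4.1, 4.7, 0.0]
width: 0.0197
grip_force: 54.6
```

Request:
step_arm --motion "-0.07 0 0 0 0 0 0.1;-0.14 0 0 0 0 0 0.1;-0.21 0 0 0 0 0 0.1;-0.28 0 0 0 0 0 0.1;-0.35 0 0 0 0 0 0.1"

```text
t: 15.43
ee_pos: [0.5079, 0.1243, 0.0638]
ee_rot: [[-0.999, -0.048, -0.005], [-0.048, 0.999, -0.001], [0.005, -0.001, -1.0]]
wrist_force: [-4.1, 5.5, 0.2]
width: 0.0196
grip_force: 54.6
```

```bash
python3 -c "
from tip import *
tip()"
```

```text
[23. 23. 26. 28. 29. 32. 33. 35.]
tip row [222] upright 223; T [0.5079 0.1243 0.0638] F [-4.1  5.5  0.2] grip 54.6
lag mm [0.6912057  0.03194479] tip est [0.5087 0.1231 0.0228]
```

Request:
step_arm --motion "-0.1 0 0 0 0 0 0.1;-0.2 0 0 0 0 0 0.1;-0.3 0 0 0 0 0 0.1;-0.4 0 0 0 0 0 0.1;-0.5 0 0 0 0 0 0.1"

```text
t: 15.9
ee_pos: [0.5129, 0.1246, 0.0638]
ee_rot: [[-0.999, -0.047, -0.005], [-0.047, 0.999, -0.001], [0.005, -0.001, -1.0]]
wrist_force: [-6.1, 4.8, 0.8]
width: 0.0196
grip_force: 54.6
```

Request:
step_arm --motion "-0.1 0 0 0 0 0 0.1;-0.2 0 0 0 0 0 0.1;-0.3 0 0 0 0 0 0.1;-0.4 0 0 0 0 0 0.1;-0.5 0 0 0 0 0 0.1"

```text
t: 16.32
ee_pos: [0.5179, 0.1248, 0.0638]
ee_rot: [[-0.999, -0.047, -0.005], [-0.047, 0.999, -0.001], [0.005, -0.001, -1.0]]
wrist_force: [-4.7, 5.6, 0.1]
width: 0.0199
grip_force: 54.6
```

Request:
step_arm --motion "-0.1 0 0 0 0 0 0.1;-0.2 0 0 0 0 0 0.1;-0.3 0 0 0 0 0 0.1;-0.4 0 0 0 0 0 0.1;-0.5 0 0 0 0 0 0.1"

```text
t: 16.73
ee_pos: [0.5229, 0.125, 0.0638]
ee_rot: [[-0.999, -0.047, -0.005], [-0.047, 0.999, -0.001], [0.006, -0.001, -1.0]]
wrist_force: [-4.9, 4.0, 0.5]
width: 0.0197
grip_force: 54.6
```

Request:
step_arm --motion "-0.1 0 0 0 0 0 0.1;-0.2 0 0 0 0 0 0.1;-0.3 0 0 0 0 0 0.1;-0.4 0 0 0 0 0 0.1;-0.5 0 0 0 0 0 0.1"

```text
t: 17.15
ee_pos: [0.5278, 0.1253, 0.0638]
ee_rot: [[-0.999, -0.048, -0.006], [-0.048, 0.999, -0.001], [0.006, -0.001, -1.0]]
wrist_force: [-3.8, 4.1, 1.2]
width: 0.0203
grip_force: 54.5
```

```bash
python3 -c "
from tip import *
tip()"
```

```text
[23. 23. 26. 28. 30. 31. 33. 35.]
tip row [222] upright 223; T [0.5278 0.1253 0.0638] F [-3.8  4.1  1.2] grip 54.5
lag mm [0.69108347 0.03195163] tip est [0.5286 0.124  0.0228]
```

Request:
step_arm --motion "-0.1 0 0.02 0 0 0 0.1;-0.2 0 0.02 0 0 0 0.1;-0.3 0 0.02 0 0 0 0.1;-0.4 0 0.02 0 0 0 0.1"

```text
t: 17.53
ee_pos: [0.5316, 0.1255, 0.0637]
ee_rot: [[-0.999, -0.048, -0.006], [-0.048, 0.999, -0.001], [0.006, -0.001, -1.0]]
wrist_force: [-6.1, 4.1, 3.0]
width: 0.0197
grip_force: 54.5
```

Request:
step_arm --motion "-0.06 0 0.01 0 0 0 0.1;-0.12 0 0.01 0 0 0 0.1;-0.18 0 0.01 0 0 0 0.1;-0.24 0 0.01 0 0 0 0.1"

```text
t: 17.87
ee_pos: [0.5341, 0.1256, 0.0636]
ee_rot: [[-0.999, -0.048, -0.006], [-0.048, 0.999, -0.001], [0.006, -0.001, -1.0]]
wrist_force: [-6.5, 3.5, 3.5]
width: 0.0195
grip_force: 54.5
```

Request:
step_arm --motion "-0.05 0 0 0 0 0 0.1;-0.1 0 0 0 0 0 0.1;-0.15 0 0 0 0 0 0.1;-0.2 0 0 0 0 0 0.1"

```text
t: 18.2
ee_pos: [0.5362, 0.1257, 0.0636]
ee_rot: [[-0.999, -0.047, -0.006], [-0.047, 0.999, -0.001], [0.006, -0.0, -1.0]]
wrist_force: [-6.0, 5.6, 3.4]
width: 0.0197
grip_force: 54.5
```

Request:
step_arm --motion "-0.05 0 0 0 0 0 0.1;-0.1 0 0 0 0 0 0.1;-0.15 0 0 0 0 0 0.1"

```text
t: 18.45
ee_pos: [0.5377, 0.1257, 0.0636]
ee_rot: [[-0.999, -0.047, -0.005], [-0.047, 0.999, -0.001], [0.005, -0.001, -1.0]]
wrist_force: [-5.7, 4.6, 1.3]
width: 0.0194
grip_force: 54.5
```

Request:
step_arm --motion "-0.05 0 0 0 0 0 0.1;-0.1 0 0 0 0 0 0.1;-0.1 0 0 0 0 0 0.1"

```text
t: 18.7
ee_pos: [0.5389, 0.1258, 0.0636]
ee_rot: [[-0.999, -0.047, -0.005], [-0.047, 0.999, -0.001], [0.005, -0.001, -1.0]]
wrist_force: [-4.4, 4.3, 0.4]
width: 0.0196
grip_force: 54.5
```

```bash
python3 - <<'E'
from tip import *
tip()
s=load('wt'); g=s['frame'].mean(2)
for r in range(208,228,1): print(r,g[r,306:340:2].astype(int),(cloud(s)[r,306:340:4,2]*1000).round())
E
```

```text
[23. 24. 26. 27. 29. 31. 33. 34.]
tip row [222] upright 223; T [0.5389 0.1258 0.0636] F [-4.4  4.3  0.4] grip 54.5
lag mm [0.69110699 0.0319469 ] tip est [0.5397 0.1246 0.0226]
208 [223 229 229 226 235 204 196 190 196 197 197 191 191 193 194 189 195] [30. 30. 29. 23. 23. 24. 25. 23. 22.]
209 [224 228 229 226 234 204 193 189 195 198 196 191 192 195 194 194 195] [30. 28. 30. 24. 23. 24. 23. 23. 23.]
210 [225 228 227 226 233 201 197 189 193 201 197 190 195 198 192 193 196] [30. 30. 29. 23. 23. 23. 24. 23. 23.]
211 [225 229 228 226 235 200 198 192 196 195 198 194 195 192 191 192 190] [31. 30. 30. 24. 23. 22. 24. 23. 24.]
212 [223 226 226 226 232 203 197 189 193 198 196 192 192 195 196 192 190] [30. 30. 30. 24. 24. 23. 23. 23. 22.]
213 [225 228 226 224 235 204 197 188 191 199 196 189 190 196 191 193 192] [31. 30. 29. 22. 23. 23. 23. 23. 24.]
214 [225 230 226 224 236 205 193 191 190 199 197 194 190 195 190 194 193] [30. 31. 31. 22. 23. 23. 24. 23. 22.]
215 [223 227 229 224 241 198 195 187 196 198 195 192 191 194 193 192 190] [30. 30. 29. 22. 22. 23. 24. 22. 24.]
216 [224 227 227 226 237 20
[... 625 characters left out ...]
30. 23. 26. 25. 22. 23. 24.]
222 [225 227 227 225 231 103  90 101 104 122 145 167 109 103 175 193 192] [30. 30. 29. 26. 27. 27. 10. 24. 23.]
223 [223 227 226 226 233  89  98  95 111 125 146 178 155  99 137 198 191] [30. 30. 30. 27. 28. 28. 25. 22. 23.]
224 [225 231 230 231 199  85  98  98 109 131 147 177 190 103  99 191 197] [31. 30. 30. 29. 32. 30. 26. 21. 23.]
225 [230 234 235 236 115  85  95  99 110 129 151 179 198 120 100 169 196] [31. 29. 30. 30. 33. 33. 28.  8. 22.]
226 [200 208 209 215  96  90  93 103 115 124 152 180 202 133  97 144 193] [30. 29. 29. 32. 34. 34. 31.  9. 24.]
227 [113 121 118 125 104  91  93 101 116 117 153 175 197 156  88 110 201] [30. 30. 30. 34. 37. 35. 32.  9. 23.]
```

The wrist data show the hole's rim just outside the shank (rows 219–222, open on the +y side). The pin is over the hole in x, so I'll ease it off the fence.

Request:
step_arm --motion "0 0.03 0.02 0 0 0 0.1;0 0.06 0.03 0 0 0 0.1;0 0.09 0.03 0 0 0 0.1;0 0.12 0.03 0 0 0 0.1;0 0.12 0.03 0 0 0 0.1"

```text
t: 19.17
ee_pos: [0.5411, 0.1263, 0.0641]
ee_rot: [[-0.999, -0.047, -0.0], [-0.047, 0.999, -0.001], [0.0, -0.001, -1.0]]
wrist_force: [-1.4, 0.3, -1.6]
width: 0.0194
grip_force: 54.4
```

Request:
step_arm --motion "0 0.03 0.02 0 0 0 0.1;0 0.05 0.04 0 0 0 0.1;0 0.05 0.05 0 0 0 0.1"

```text
t: 19.42
ee_pos: [0.5413, 0.1272, 0.064]
ee_rot: [[-0.999, -0.047, 0.0], [-0.047, 0.999, -0.0], [-0.0, -0.0, -1.0]]
wrist_force: [-0.1, 0.4, -1.3]
width: 0.0194
grip_force: 54.4
```

Request:
step_arm --motion "0.1 -0.02 0.02 0 0 0 0.1;0.2 -0.03 0.05 0 0 0 0.1;0.2 -0.03 0.08 0 0 0 0.1;0.2 -0.03 0.1 0 0 0 0.1"

```text
t: 19.75
ee_pos: [0.5392, 0.1271, 0.063]
ee_rot: [[-0.999, -0.047, 0.0], [-0.047, 0.999, 0.0], [-0.0, 0.0, -1.0]]
wrist_force: [-0.4, 0.3, -1.0]
width: 0.0196
grip_force: 54.4
```

```bash
python3 - <<'E'
from tip import *
tip()
s=load('wt'); g=s['frame'].mean(2)
for r in range(214,230,1): print(r,g[r,306:340:2].astype(int),(cloud(s)[r,306:340:4,2]*1000).round())
E
```

```text
[ 9. 24. 26. 28. 30. 31. 33. 35.]
tip row [223] upright 223; T [0.5392 0.1271 0.063 ] F [-0.4  0.3 -1. ] grip 54.4
lag mm [0. 0.] tip est [0.5408 0.126  0.022 ]
214 [229 227 228 234 199 198 189 193 198 198 188 194 193 196 191 193 196] [30. 30. 23. 23. 23. 22. 23. 24. 24.]
215 [230 227 228 233 204 194 189 194 198 196 189 192 196 193 195 189 197] [30. 31. 23. 22. 22. 23. 22. 23. 23.]
216 [229 226 228 231 205 196 190 197 197 196 194 196 196 195 191 193 196] [29. 30. 23. 22. 23. 22. 22. 23. 23.]
217 [227 227 228 235 205 194 185 197 202 202 193 194 194 192 193 195 197] [30. 30. 23. 24. 23. 24. 23. 22. 23.]
218 [228 228 225 237 202 195 192 199 195 183 189 199 193 195 193 194 199] [29. 31. 23. 23. 23. 24. 22. 23. 23.]
219 [228 229 229 240 206 199 192 182 159 138 150 177 201 191 195 194 193] [30. 30. 22. 23. 24. 23. 22. 23. 23.]
220 [226 225 229 233 191 201 173 130 110 108 107 121 183 197 192 192 199] [31. 30. 23. 23.  9.  9. 22. 23. 23.]
221 [229 226 224 227 163 197 130  90 100 126 136 107 117 190 194 192 196] [30. 30. 23. 22. 26. 24. 22. 23. 23.]
222 [227 226 229 232 148 161  83 100 106 12
[... 152 characters left out ...]
22. 26. 29. 28.  9. 23. 23.]
224 [232 228 233 238  97  90  96 100 115 127 146 178 171  90 179 192 196] [30. 29. 22. 28. 30. 29. 24. 24. 24.]
225 [235 238 204 197  95  88  94 101 109 131 151 180 192  88 156 195 197] [30. 30. 23. 30. 32. 31. 26. 23. 23.]
226 [208 212 117  91 138  86  96 102 117 133 148 181 201 103 128 195 198] [29. 30. 11. 32. 34. 33. 29. 24. 23.]
227 [120 120 130 111 159  92  95 104 114 134 154 181 199 120 113 200 193] [30. 29. 13. 34. 36. 34. 29. 22. 23.]
228 [129 131 132 105  98  90  96  93 108 137 158 182 197 135  98 196 197] [30. 30. 14. 36. 37. 35. 33. 22. 23.]
229 [132 131 132 111  88  92  96  97  89 122 160 181 198 165  85 200 196] [30. 30. 24. 37. 39. 37. 33. 23. 23.]
```

Request:
step_arm --motion "0 0 0.05 0 0 0 0.1;0 0 0.1 0 0 0 0.1;0 0 0.15 0 0 0 0.1;0 0 0.2 0 0 0 0.1;0 0 0.2 0 0 0 0.1"

```text
t: 20.22
ee_pos: [0.5391, 0.1271, 0.0608]
ee_rot: [[-0.999, -0.047, -0.0], [-0.047, 0.999, -0.0], [0.0, -0.0, -1.0]]
wrist_force: [0.5, 0.9, -1.3]
width: 0.0195
grip_force: 54.4
```

Request:
step_arm --motion "0 0 0.05 0 0 0 0.1;0 0 0.1 0 0 0 0.1;0 0 0.15 0 0 0 0.1;0 0 0.2 0 0 0 0.1;0 0 0.2 0 0 0 0.1"

```text
t: 20.63
ee_pos: [0.5391, 0.1272, 0.0589]
ee_rot: [[-0.999, -0.047, -0.0], [-0.047, 0.999, -0.0], [0.0, -0.0, -1.0]]
wrist_force: [0.7, 0.6, -0.9]
width: 0.0194
grip_force: 54.4
```

Sinking freely into the hole; I'll keep going down.

Request:
step_arm --motion "0 0 0.07 0 0 0 0.1;0 0 0.14 0 0 0 0.1;0 0 0.21 0 0 0 0.1;0 0 0.28 0 0 0 0.1;0 0 0.35 0 0 0 0.1"

```text
t: 21.05
ee_pos: [0.5392, 0.1272, 0.0554]
ee_rot: [[-0.999, -0.047, -0.0], [-0.047, 0.999, -0.0], [0.0, -0.0, -1.0]]
wrist_force: [0.2, -0.0, -0.7]
width: 0.0195
grip_force: 54.4
```

Request:
step_arm --motion "0 0 0.07 0 0 0 0.1;0 0 0.14 0 0 0 0.1;0 0 0.21 0 0 0 0.1;0 0 0.28 0 0 0 0.1;0 0 0.35 0 0 0 0.1"

```text
t: 21.47
ee_pos: [0.5392, 0.1272, 0.0519]
ee_rot: [[-0.999, -0.047, 0.0], [-0.047, 0.999, -0.0], [-0.0, -0.0, -1.0]]
wrist_force: [-0.3, 0.3, -1.5]
width: 0.0195
grip_force: 54.4
```

Request:
step_arm --motion "0 0 0.05 0 0 0 0.1;0 0 0.1 0 0 0 0.1;0 0 0.15 0 0 0 0.1;0 0 0.15 0 0 0 0.1"

```text
t: 21.8
ee_pos: [0.5391, 0.1272, 0.0504]
ee_rot: [[-0.999, -0.047, -0.0], [-0.047, 0.999, -0.0], [0.0, -0.0, -1.0]]
wrist_force: [0.2, 0.8, -1.0]
width: 0.0193
grip_force: 54.4
```

Request:
step_arm --motion "0 0 0.04 0 0 0 0.1;0 0 0.07 0 0 0 0.1;0 0 0.07 0 0 0 0.1"

```text
t: 22.05
ee_pos: [0.5392, 0.1272, 0.0498]
ee_rot: [[-0.999, -0.047, 0.0], [-0.047, 0.999, -0.0], [-0.0, -0.0, -1.0]]
wrist_force: [0.5, 0.5, -0.5]
width: 0.0196
grip_force: 54.4
```

Request:
step_arm --motion "0 0 0.04 0 0 0 0.1;0 0 0.07 0 0 0 0.1;0 0 0.07 0 0 0 0.1"

```text
t: 22.3
ee_pos: [0.5394, 0.1272, 0.0497]
ee_rot: [[-0.999, -0.047, 0.0], [-0.047, 0.999, 0.0], [-0.0, 0.0, -1.0]]
wrist_force: [-3.1, -0.5, 6.2]
width: 0.0199
grip_force: 54.4
```

Bottomed at TCP z 0.0497, as expected. I'll ease the pressure, open and back off upwards.

Request:
step_arm --motion "0 0 -0.05 0 0 0 0.1;0 0 -0.05 0 0 0 0.25;0 0 -0.05 0 0 0 0.35;0 0 -0.05 0 0 0 0.5;0 0 -0.05 0 0 0 0.5"

```text
t: 22.72
ee_pos: [0.5392, 0.1272, 0.0495]
ee_rot: [[-0.999, -0.047, 0.0], [-0.047, 0.999, -0.0], [-0.0, -0.0, -1.0]]
wrist_force: [1.0, -0.4, 0.1]
width: 0.0345
grip_force: 0.0
```

Request:
step_arm --motion "0 0 0 0 0 0 0.5;0 0 0 0 0 0 0.5;0 0 -1 0 0 0 0.5;0 0 -3 0 0 0 0.5;0 0 -5 0 0 0 0.5"

```text
t: 23.13
ee_pos: [0.5387, 0.1268, 0.1003]
ee_rot: [[-0.999, -0.047, -0.001], [-0.047, 0.999, -0.001], [0.001, -0.001, -1.0]]
wrist_force: [0.9, -0.4, -0.7]
width: 0.0432
grip_force: 0.0
```

Request:
step_arm --motion "0 0 -3 0 0 0 0.5;0 0 -7 0 0 0 0.5;0 0 -10 0 0 0 0.5;0 0 -10 0 0 0 0.5;0 0 -10 0 0 0 0.5"

```text
t: 23.55
ee_pos: [0.5403, 0.1274, 0.2023]
ee_rot: [[-0.999, -0.047, 0.004], [-0.047, 0.999, 0.002], [-0.004, 0.002, -1.0]]
wrist_force: [0.1, 0.3, -0.9]
width: 0.044
grip_force: 0.0
```

```bash
python3 - <<'E'
from h import *
s=snap('wrist','end'); P=cloud(s); m=(abs(P[...,0]-.54)<.03)&(abs(P[...,1]-.127)<.03)&(P[...,2]>.055)&(P[...,2]<.09)
print(m.sum(),np.median(P[m],0),np.ptp(P[m],0))
sd=snap('side','e2'); u,v=map(int,proj(sd,(.54,.125,.05)))
save(np.vstack([cv2.resize(s['frame'][140:280,200:440],(600,300)),cv2.resize(sd['frame'][v-40:v+30,u-70:u+70],(600,300),interpolation=cv2.INTER_CUBIC)]),'end')
E
```

```text
480 [0.5368721  0.12812562 0.06678428] [0.02039323 0.01996916 0.01334978]
```

View pics/end.png

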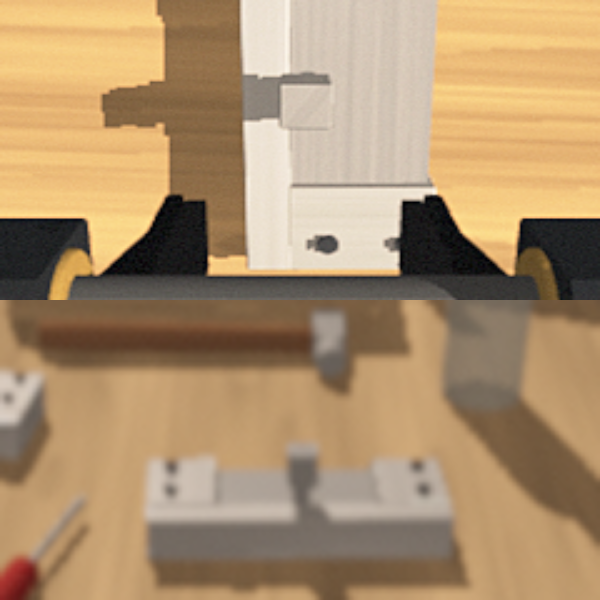

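The pin stands alone in the hole, head at (305,105) in the wrist crop, with its top near z = 0.067 (about 0.068 expected when home). Gripper is clear.

```bash
python3 -c "
from bench import ctrl
print(ctrl.sign_off())"
```

```text
the job is handed in; nothing more can be done
None
```

The square-headed pin stands released and fully home in the jig's blind hole, and the job is handed in at about 24 s; the sign-off gave no verdict. On the way the pin tilted in the jaws and I set it upright against the plate, and contact force dropped to about zero for a moment as I eased it off the fence at the hole.

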